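Park the keyed adapter plugs in their nests

ROBOT

A 6-joint arm with a two-finger parallel gripper is mounted at the origin on a cart in front of the work surface, level with it; the furniture and walls round the work are solid. World frame = base frame: x ahead of the robot, y to its left, z up, the work surface at z = 0. Lengths are in m, angles in degrees, forces in N, time in s.
With the tool pointing down it reaches from about 0.325 to 1 m from the base axis. Payload 5.1 kg.
Tool frame: the origin (TCP) lies at the very end of the fingers, on their centre line; the grasp point (between the pads) lies 19 mm behind it; z points along the fingers, y is the line along which they close (so a half turn about z gives the same grasp; the last joint's range is limited). The gripper opens to 85 mm and grips with 20 to 120 N. Pads are 22 mm wide; open, the fingers measure 114 mm over their backs; the gripper's body (76 mm by 85 mm) begins 54 mm behind the grasp point. The pads swing forward as they close: fully open they stand 13 mm farther back than shut.
Start: joints at [59.209, 7.093, 94.555, -0, 78.352, -4.733], TCP at [0.286, 0.584, 0.231] pointing down, gripper open.
Joint ranges: [-149.61, 149.61], [-58.7, 133.49], [1.44, 155.28], [-77.14, 257.14], [18.33, 153.61], [-166.67, 166.67]. Speed limits (degrees/s): [147.25, 147.25, 180, 180, 180, 180].

INTERFACE

Orientations are given as a 3x3 rotation matrix whose columns are the frame's x, y, z axes.
In Python, from plant import arm gives the robot as it stands.
- The arm moves only by the tool step_arm, never from a script. Its argument "commands" is a list of rows, each a list of 7 numbers: the shift along the world's x, y, z each as a share of 0.02 m, from -1 to 1, then the turn, a rotation vector about the world's x, y, z each as a share of 0.12 rad, from -1 to 1, then the closure, from 0 (fully open) to 1 (shut). In form: [[x, y, z, rx, ry, rz, grip], ...]. A call has 1 to 5 rows; each row shifts and turns the commanded pose from where the row before left it; what a row does not reach is not made up. A row lasts 1/12 s, in which the tool goes at most 41.7 mm and 7.16 degrees, less where a joint would pass 70% of its speed; a pose out of reach is approached as far as the arm can. A call with a number of a shift or a turn outside -1 to 1 is refused whole. A call with a gripper value outside its range is refused whole. The fingers move at their own pace and stop on an object; "grip_force" is the grip in N (left out, the last holds). Time passes only in rows, so rows that do not move let the fingers close. It gives the time, the measured TCP pose, the force, the opening and the grip force at its end, in the units of the state.
- arm.get_obs(): the state, without advancing time (a new reading comes with each control period).
- arm.grab_frame(name): name is "scene" or "top" or "wrist"; returns a dict with "frame" (480x640x3 uint8, blue, green, red), "range_z" (480x640 float32, m along the optical axis (not along the pixel's ray), 0 where there is no reading), "fx", "fy", "cx", "cy" (pixels), "rvec" (rotation vector, rad) and "tvec" (3), from world to camera coordinates, as OpenCV has them; the wrist camera has in their place "tool_from_camera" (4x4, takes a point from camera to tool coordinates, whose origin is the TCP and whose axes are the flange's). Camera axes: x right, y down, z forward; pixel columns grow to the right and rows downward; lengths in m; the calibration is good to about 2 mm. A picture is of the moment at which its call begins: read the wrist's pose just before it.
- arm.close_job(): hands the job in; it is judged then, once.
The state is a dict: "time": time; "joints": joint angles; "joint_vel": joint speeds; "joint_torque": joint torques, N m; "eef_pos": TCP position; "eef_rot": TCP orientation; "force": force on the tool from outside, world axes, zero at the start; "moment": the same for the moment, N m; "opening": opening from 0.0 (shut) to 1.0 (fully open); "gripper_force": force on a finger pad.
Only numpy, scipy, OpenCV 4.12 (cv2) and the standard library are available. Lean on these libraries where they do the work, as an engineer would, in place of code of your own. Each camera call takes 0.05 s, during which the arm holds its last target. There are 200 camera calls.

TASK

Three of the five handled adapter plugs on the bench have a base with one side cut flat: a large, a medium and a small one. Set each of these three fully down into the nest of its own size, turned so that its flat lies along the nest's flat, and leave the two plugs with fully round bases standing where they are.

Things in the scene. Friction and masses are not known exactly. Their poses are not given: they have to be found in the camera images.
- plug_large_grip (a point): Large keyed plug, loose, 0.2 kg. 50 mm tall: aluminium base 8 mm thick, a 68 mm disc cut off flat 10.2 mm from its centre (a D from above); on its centre an upright black bar handle 12 mm thick, 26 mm long, to the top (18x30x3 mm steel foot). Point: on the handle, 32 mm above the underside. z up, handle's length along y: grip across x. The flat faces +x.
- plug_medium_grip (a point): Medium keyed plug, loose, 0.2 kg. 50 mm tall: aluminium base 8 mm thick, a 54 mm disc cut off flat 8.1 mm from its centre (a D from above); on its centre an upright black bar handle 12 mm thick, 26 mm long, to the top (18x30x3 mm steel foot). Point: on the handle, 32 mm above the underside. z up, handle's length along y: grip across x. The flat faces +x.
- plug_small_grip (a point): Small keyed plug, loose, 0.2 kg. 50 mm tall: aluminium base 8 mm thick, a 40 mm disc cut off flat 6.0 mm from its centre (a D from above); on its centre an upright black bar handle 12 mm thick, 26 mm long, to the top (18x30x3 mm steel foot). Point: on the handle, 32 mm above the underside. z up, handle's length along y: grip across x. The flat faces +x.
- round_medium_grip (a point): Medium round plug, loose, not to be moved. 50 mm tall: aluminium base 8 mm thick, a full 54 mm disc with no flat; on its centre an upright black bar handle 12 mm thick, 26 mm long, to the top (18x30x3 mm steel foot). Point: on the handle, 32 mm above the underside. z up, handle's length along y: grip across x.
- round_small_grip (a point): Small round plug, loose, not to be moved. 50 mm tall: aluminium base 8 mm thick, a full 40 mm disc with no flat; on its centre an upright black bar handle 12 mm thick, 26 mm long, to the top (18x30x3 mm steel foot). Point: on the handle, 32 mm above the underside. z up, handle's length along y: grip across x.
- nest_large_mouth (a point): Large nest, fixed: grey plate 88x88x14 mm with a D recess (dark floor 4 mm above the bench), 78 mm across, its flat 15.2 mm from the centre: 5 mm play all round. Point: centre of the recess's circle, level with the plate's top. z up; the flat lies towards +x. A plug seats with its +x along this +x, its point 22 mm above this one.
- nest_medium_mouth (a point): Medium nest, fixed: grey plate 74x74x14 mm with a D recess (dark floor 4 mm above the bench), 64 mm across, its flat 13.1 mm from the centre: 5 mm play all round. Point: centre of the recess's circle, level with the plate's top. z up; the flat lies towards +x. A plug seats with its +x along this +x, its point 22 mm above this one.
- nest_small_mouth (a point): Small nest, fixed: grey plate 60x60x14 mm with a D recess (dark floor 4 mm above the bench), 50 mm across, its flat 11.0 mm from the centre: 5 mm play all round. Point: centre of the recess's circle, level with the plate's top. z up; the flat lies towards +x. A plug seats with its +x along this +x, its point 22 mm above this one.
Mind the look-alikes: they are no part of the job. Leave any turquoise look-alike of the part that bears round_medium_grip alone.

How it is judged (in metres and radians):
At the end, for the whole second after the job is handed in: Each keyed plug in the nest of its size: handle point within 8 mm of the recess centre from above and under 25 mm above the plate, upright within 0.12 rad, flat within 0.4 rad of the nest's. Round plugs upright, within 20 mm of their start. All released, at rest (horizontal distance between plug_large_grip and nest_large_mouth below 0.008 m and z of plug_large_grip in the frame of nest_large_mouth below 0.025 m and angle between each of plug_large_grip, plug_medium_grip, plug_small_grip, round_medium_grip, round_small_grip's own z axis and vertical below 0.12 rad and angle between the x axis of plug_large_grip and the x axis of nest_large_mouth, either way round below 0.4 rad and horizontal distance between plug_medium_grip and nest_medium_mouth below 0.008 m and z of plug_medium_grip in the frame of nest_medium_mouth below 0.025 m and angle between the x axis of plug_medium_grip and the x axis of nest_medium_mouth, either way round below 0.4 rad and horizontal distance between plug_small_grip and nest_small_mouth below 0.008 m and z of plug_small_grip in the frame of nest_small_mouth below 0.025 m and angle between the x axis of plug_small_grip and the x axis of nest_small_mouth, either way round below 0.4 rad and distance of each of round_medium_grip, round_small_grip from where it was at the start of the episode below 0.02 m); the robot touches nothing.
It also fails if it takes over 90 s, if anything falls off the work surface, if the arm or the gripper's body presses on something with over 40 N, if the wrist force passes 120 N, or if a joint passes its speed limit or range.

## Working session

There is one attempt and no reset: what is moved stays moved. The work goes in short steps, Python scripts to look and compute and a tool call to move; the robot and the scene stay as the last step left them, time stands still between calls to the robot, and variables do not carry over. Pictures are saved under pics/ and viewed, at most 14 in all, crops included, and the job is handed in when it is done.

Besides the shell and the picture viewer there is one more tool, called after ">>>" as name(argument=value, ...), one argument or row to a line, values as JSON. step_arm: Moves the arm, as the interface text tells. Shift numbers are shares of 0.02 m and turn numbers shares of 0.12 rad, none past 1 either way. Its arguments: {"type":"object","properties":{"commands":{"type":"array"},"grip_force":{"type":"number"}},"required":["commands"]}

```bash
mkdir -p pics && ls && python3 - <<'E'
from plant import arm
import cv2,numpy as np
o=arm.get_obs();print(o)
for n in("top","scene"):
    f=arm.grab_frame(n);cv2.imwrite(f"pics/{n}0.png",f["frame"]);np.savez(f"{n}0.npz",**f)
    R=cv2.Rodrigues(np.array(f["rvec"]))[0];print(n,f["fx"],f["cx"],f["cy"],"cam",-R.T@np.ravel(f["tvec"]),R)
E
```

```text
pics
{'time': 0.0, 'joints': array([ 5.92074111e+01,  7.13204433e+00,  9.46376532e+01, -6.20387550e-04,
        7.83512948e+01, -4.73394283e+00]), 'joint_vel': array([ 0.05491968, -0.01252749, -0.03782499,  0.02521769,  0.05389243,
        0.0215153 ]), 'joint_torque': array([-2.83429281e-04, -4.23594940e+01, -3.65459275e+01, -4.59530543e-05,
        6.78919663e-03,  1.09093722e-05]), 'eef_pos': array([0.28525419, 0.58335486, 0.23003257]), 'eef_rot': array([[-8.98345751e-01,  4.39287791e-01, -1.07194293e-03],
       [ 4.39289069e-01,  8.98343923e-01, -1.81944519e-03],
       [ 1.63713358e-04, -2.10538367e-03, -9.99997770e-01]]), 'force': array([ 0.11543896, -0.46795922,  0.62483448]), 'moment': array([-0.00218028, -0.04716712,  0.01333007]), 'gripper_force': 0.0, 'opening': 1.0021691376466761}
top 500.54418390294336 318.73085219465753 235.07668636398458 cam [0.37957587 0.04436463 0.96869892] [[-0.00926991 -0.99990468  0.01023243]
 [-0.9914834   0.00786154 -0.12999565]
 [ 0.12990282 -0.01135033 -0.99146176]]
scene 557.1460038330944 318.07774075138747 238.09766015946792 cam [-0.04523507 -0.29028266  0.62690383] [[ 0.50543897 -0.86284848  0.00489416]
 [-0.57428432 -0.34062646 -0.74442671]
 [ 0.64399454  0.37345163 -0.66768624]]
```

View pics/top0.png

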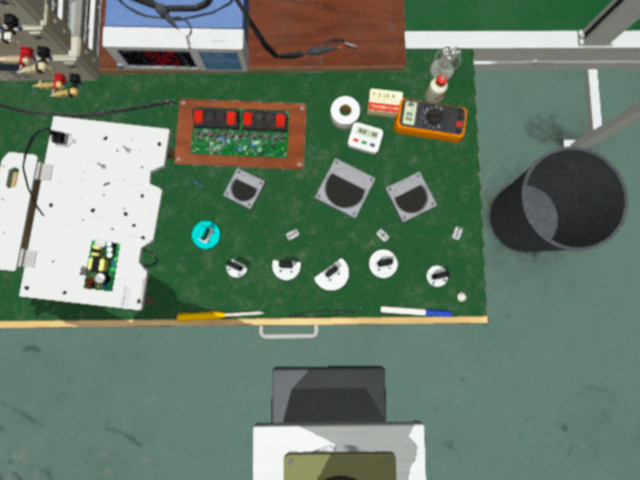

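View pics/scene0.png

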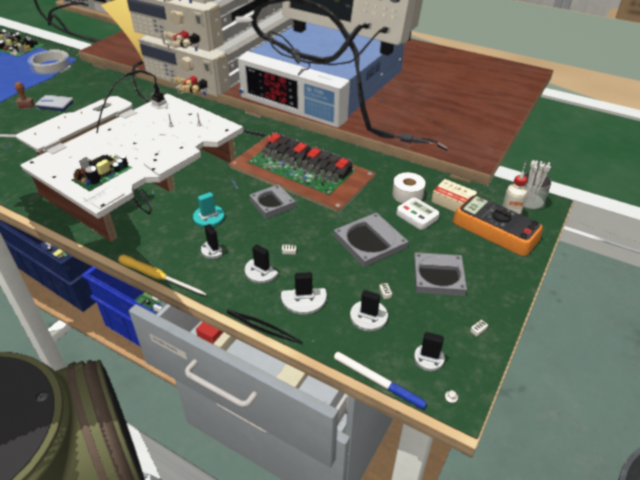

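```bash
cat > h.py <<'E'
import numpy as np,cv2
def load(n):
    return dict(np.load(n))
def cam(f,T=None):
    """R (world<-cam), origin"""
    if T is not None: return T[:3,:3],T[:3,3]
    R=cv2.Rodrigues(f["rvec"])[0];return R.T,-R.T@np.ravel(f["tvec"])
def ray(f,uv,z,T=None):
    R,c=cam(f,T);uv=np.atleast_2d(np.asarray(uv,float))
    d=np.c_[(uv[:,0]-f["cx"])/f["fx"],(uv[:,1]-f["cy"])/f["fy"],np.ones(len(uv))]@R.T
    return c+d*((z-c[2])/d[:,2])[:,None]
E
python3 - <<'E'
from h import *
f=load("top0.npz");im=f["frame"]
c=im[160:300,180:480]
cv2.imwrite("pics/c1.png",cv2.resize(c[85:135,30:285],None,fx=3.1,fy=3.1,interpolation=cv2.INTER_CUBIC))
g=cv2.cvtColor(im,cv2.COLOR_BGR2HSV)
m=((g[...,1]<60)&(g[...,2]>150)).astype(np.uint8)
n,l,s,ce=cv2.connectedComponentsWithStats(m)
for i in range(1,n):
    x,y,w,h,a=s[i]
    if 180<x<470 and 240<y<300 and a>60: print(s[i],ray(f,ce[i],0.008).round(4), "c bbox",ray(f,[x+w/2-.5,y+h/2-.5],.008).round(4))
for u in [(237,268),(286,268),(333,273),(383,264),(438,275),(244,188),(346,188),(411,197)]:print(u,ray(f,u,0.008).round(3))
E
```

```text
[369 249  29  29 550] [[ 0.4493 -0.0888  0.008 ]] c bbox [[ 0.4503 -0.0898  0.008 ]]
[314 258  35  33 620] [[0.4242 0.0055 0.008 ]] c bbox [[0.43   0.0105 0.008 ]]
[272 260  29  20 363] [[0.4377 0.0978 0.008 ]] c bbox [[0.4394 0.0967 0.008 ]]
[426 265  22  22 251] [[ 0.4237 -0.1901  0.008 ]] c bbox [[ 0.4254 -0.192   0.008 ]]
[226 266  21  12 152] [[0.4362 0.1935 0.008 ]] c bbox [[0.4364 0.1924 0.008 ]]
[457 293   9   9  61] [[ 0.3846 -0.2378  0.008 ]] c bbox [[ 0.384  -0.2373  0.008 ]]
(237, 268) [[0.443 0.191 0.008]]
(286, 268) [[0.442 0.097 0.008]]
(333, 273) [[0.432 0.007 0.008]]
(383, 264) [[ 0.448 -0.09   0.008]]
(438, 275) [[ 0.426 -0.195  0.008]]
(244, 188) [[0.6   0.179 0.008]]
(346, 188) [[ 0.598 -0.021  0.008]]
(411, 197) [[ 0.579 -0.148  0.008]]
```

View pics/c1.png

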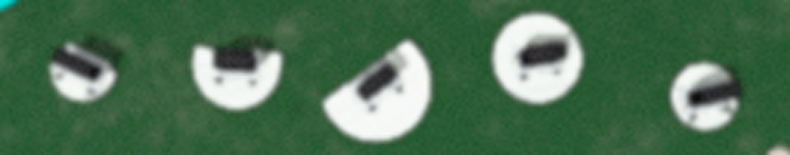

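```bash
python3 - <<'E'
from h import *
from plant import arm
f=arm.grab_frame("wrist");print(f["tool_from_camera"].round(4),f["fx"],f["cx"],f["cy"])
E
```

```text
[[ 1.000e-04 -9.555e-01 -2.951e-01  7.590e-02]
 [ 1.000e+00  3.000e-04 -5.000e-04  1.600e-03]
 [ 6.000e-04 -2.951e-01  9.555e-01 -1.425e-01]
 [ 0.000e+00  0.000e+00  0.000e+00  1.000e+00]] 375.1349647834773 318.6501719279327 236.4346845497773
```

>>> step_arm(
  commands=[
    [0.5,-1,0,0,0,0,0],
    [0.5,-1,0,0,0,0,0],
    [0.5,-1,0,0,0,0,0],
    [0.5,-1,0,0,0,0,0],
    [0.5,-1,0,0,0,0,0],
  ],
)

```text
time: 0.57
eef_pos: [0.3357, 0.4828, 0.2308]
eef_rot: [[-0.899, 0.439, -0.0], [0.439, 0.899, -0.001], [0.0, -0.001, -1.0]]
force: [0.5, 0.8, -0.2]
opening: 0.998
gripper_force: 0.0
```

>>> step_arm(
  commands=[
    [0.5,-1,0,0,0,0,0],
    [0.5,-1,0,0,0,0,0],
    [0.5,-1,0,0,0,0,0],
    [0.5,-1,0,0,0,0,0],
    [0.5,-1,0,0,0,0,0],
  ],
)

```text
time: 0.98
eef_pos: [0.3857, 0.3828, 0.231]
eef_rot: [[-0.898, 0.439, -0.0], [0.439, 0.898, -0.0], [0.0, -0.001, -1.0]]
force: [-0.2, -0.0, -0.3]
opening: 0.998
gripper_force: 0.0
```

>>> step_arm(
  commands=[
    [0,-1,0,0,0,0,0],
    [0,-1,0,0,0,0,0],
    [0,-1,0,0,0,0,0],
    [0,-1,0,0,0,0,0],
    [0,-1,0,0,0,0,0],
  ],
)

```text
time: 1.4
eef_pos: [0.3852, 0.2828, 0.2309]
eef_rot: [[-0.898, 0.439, -0.001], [0.439, 0.898, -0.0], [0.0, -0.001, -1.0]]
force: [-0.0, 0.3, 0.6]
opening: 1.002
gripper_force: 0.0
```

>>> step_arm(
  commands=[
    [0.5,-1,0,0,0,0,0],
    [0.5,-1,0,0,0,0,0],
    [0.5,-1,0,0,0,0,0],
    [0.5,-1,0,0,0,0,0],
    [0.5,-1,0,0,0,0,0],
  ],
)

```text
time: 1.82
eef_pos: [0.4356, 0.1828, 0.231]
eef_rot: [[-0.898, 0.439, -0.0], [0.439, 0.898, -0.0], [0.0, -0.0, -1.0]]
force: [-0.4, 0.2, -0.9]
opening: 1.001
gripper_force: 0.0
```

>>> step_arm(
  commands=[
    [0.5,-1,0,0,0,0,0],
    [0.5,-1,0,0,0,0,0],
    [0,-1,0,0,0,0,0],
    [0,0,0,0,0,0,0],
    [0,0,0,0,0,0,0],
  ],
)

```text
time: 2.23
eef_pos: [0.4555, 0.1234, 0.231]
eef_rot: [[-0.897, 0.441, -0.0], [0.441, 0.897, 0.0], [0.001, 0.0, -1.0]]
force: [0.3, 0.4, -0.0]
opening: 0.999
gripper_force: 0.0
```

```bash
cat >> h.py <<'E'
def shot(name):
    from plant import arm
    o=arm.get_obs();f=arm.grab_frame("wrist")
    T=np.eye(4);T[:3,:3]=o["eef_rot"];T[:3,3]=o["eef_pos"];T=T@f["tool_from_camera"]
    cv2.imwrite(f"pics/{name}.png",f["frame"]);np.savez(name+".npz",T=T,**f);return f,T
E
python3 -c "
from h import *
f,T=shot('w1');print(T[:3].round(3))"
```

```text
[[ 0.441  0.858  0.264  0.388]
 [ 0.898 -0.421 -0.13   0.158]
 [-0.     0.295 -0.956  0.374]]
```

View pics/w1.png

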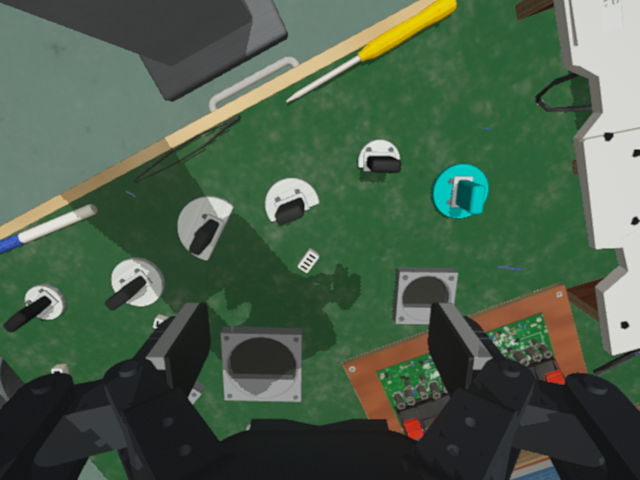

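```bash
cat >> h.py <<'E'
def cloud(f,T=None):
    R,c=cam(f,T);z=f["range_z"];v,u=np.indices(z.shape)
    d=np.stack([(u-f["cx"])/f["fx"]*z,(v-f["cy"])/f["fy"]*z,z],-1)
    P=d@R.T+c;P[z<=0]=np.nan;return P
def rect(Q):
    (c,s,a)=cv2.minAreaRect((Q[:,:2]*1000).astype(np.float32));b=cv2.boxPoints((c,s,a))
    e=[b[1]-b[0],b[2]-b[1]];e=max(e,key=np.linalg.norm)
    return np.array(c)/1000,np.sort(s),np.degrees(np.arctan2(e[1],e[0]))%180
def handles(P,zlo=.043,zhi=.056):
    with np.errstate(invalid="ignore"): m=((P[...,2]>zlo)&(P[...,2]<zhi)).astype(np.uint8)
    n,l,s,_=cv2.connectedComponentsWithStats(m);out=[]
    for i in range(1,n):
        Q=P[l==i]
        if s[i][4]<25: continue
        c,sz,a=rect(Q)
        if sz[1]<45: out.append((c,sz,a,np.median(Q[:,2]),s[i][4]))
    return out
E
cat > m.py <<'E'
import sys
from h import *
np.set_printoptions(precision=4,suppress=True)
for n in sys.argv[1:]:
    f=load(n+".npz");P=cloud(f,f.get("T"));print(n)
    for h in handles(P): print("handle",h[0],h[1].round(1),"ang %.1f z %.4f n %d"%h[2:])
    with np.errstate(invalid="ignore"): m=((P[...,2]>.0095)&(P[...,2]<.02)).astype(np.uint8)
    N,l,s,_=cv2.connectedComponentsWithStats(m)
    for i in range(1,N):
        if s[i][4]>300:
            c,sz,a=rect(P[l==i])
            if 50<sz[0]<100: print("nest",c,sz.round(1),"%.1f"%a,s[i][4],P[l==i][:,2].mean())
E
python3 m.py w1 top0
```

```text
w1
handle [0.3883 0.3535] [3.7 7.5] ang 42.9 z 0.0467 n 53
handle [0.4472 0.3605] [3.5 4.1] ang 84.3 z 0.0447 n 27
handle [0.4459 0.1933] [11.6 25.4] ang 64.0 z 0.0494 n 424
handle [0.5085 0.2536] [11.9 25.5] ang 152.9 z 0.0493 n 439
handle [0.4479 0.0986] [12.2 26.1] ang 85.1 z 0.0495 n 394
handle [0.4338 0.0136] [12.2 25.4] ang 125.5 z 0.0495 n 373
handle [ 0.45   -0.0871] [11.9 26.4] ang 97.7 z 0.0495 n 345
handle [0.6673 0.3202] [ 4.5 14.6] ang 156.9 z 0.0471 n 83
handle [ 0.4253 -0.1909] [12.2 26.9] ang 102.7 z 0.0494 n 346
nest [0.5986 0.1806] [60.7 61.1] 63.2 1469 0.013348965508926586
nest [0.6951 0.2531] [60.4 61.9] 86.9 1821 0.015884025901835262
nest [ 0.5977 -0.0168] [88.2 90.3] 152.5 3117 0.01345248060068259
nest [0.7062 0.126 ] [64.4 95.7] 177.0 2018 0.01598045441336277
top0
handle [0.867  0.0285] [15.2 41.7] ang 100.1 z 0.0458 n 104
handle [ 0.7833 -0.1953] [20.4 33. ] ang 59.2 z 0.0519 n 96
handle [0.5082 0.2527] [11.7 24.9] ang 152.9 z 0.0485 n 91
handle [ 0.4493 -0.0884] [11.3 25.7] ang 91.4 z 0.0487 n 90
handle [0.4452 0.1922] [11.5 25.4] ang 63.2 z 0.0491 n 91
handle [0.4471 0.0973] [11.4 24.3] ang 89.0 z 0.0485 n 93
handle [0.4333 0.0117] [11.7 25.7] ang 123.0 z 0.0487 n 87
handle [ 0.4242 -0.1922] [11.9 25.6] ang 101.9 z 0.0481 n 94
nest [ 0.7064 -0.04  ] [ 54.2 103.5] 72.7 796 0.014932869034729238
nest [ 0.5972 -0.0177] [87.4 88.9] 152.8 1058 0.012780385659522796
nest [0.598  0.1792] [60.9 61. ] 152.6 561 0.012969330254570048
nest [ 0.5789 -0.1466] [74.6 74.9] 116.1 787 0.012698909112038784
```

>>> step_arm(
  commands=[
    [-0.1,0.7,-1,0,0,-1,0.5],
    [-0.1,0.7,-1,0,0,-1,0.5],
    [-0.1,0.7,-1,0,0,-1,0.5],
    [-0.1,0.7,-1,0,0,-1,0.5],
    [-0.1,0.7,-1,0,0,-1,0.5],
  ],
)

```text
time: 2.7
eef_pos: [0.4449, 0.1957, 0.1305]
eef_rot: [[-0.49, 0.872, 0.0], [0.872, 0.49, 0.0], [0.0, 0.0, -1.0]]
force: [-0.4, 0.4, 0.4]
opening: 0.502
gripper_force: 0.0
```

>>> step_arm(
  commands=[
    [0,0,-1,0,0,-1,0.5],
    [0,0,0,0,0,-1,0.5],
    [0,0,0,0,0,-1,0.5],
    [0,0,0,0,0,-1,0.5],
    [0,0,0,0,0,-1,0.5],
  ],
)

```text
time: 3.12
eef_pos: [0.4449, 0.1951, 0.111]
eef_rot: [[0.088, 0.996, -0.001], [0.996, -0.088, 0.0], [0.0, -0.001, -1.0]]
force: [0.1, -0.1, -0.3]
opening: 0.5
gripper_force: 0.0
```

>>> step_arm(
  commands=[
    [0,0,0,0,0,-1,0.5],
    [0,0,0,0,0,-1,0.5],
    [0,0,0,0,0,-1,0.5],
    [0,0,0,0,0,0,0.5],
    [0,0,0,0,0,0,0.5],
  ],
)

```text
time: 3.53
eef_pos: [0.4452, 0.1948, 0.1113]
eef_rot: [[0.426, 0.905, -0.0], [0.905, -0.426, 0.0], [0.0, -0.0, -1.0]]
force: [0.2, 0.3, 0.2]
opening: 0.499
gripper_force: 0.0
```

```bash
python3 - <<'E'
from h import *
f=load("top0.npz");g=cv2.cvtColor(f["frame"],cv2.COLOR_BGR2GRAY)
P=cloud(f)
for nm,c,r in (("S",(.5983,.1799),25),("L",(.5975,-.0172),39),("M",(.5789,-.1466),32)):
    X=ray(f,np.argwhere(np.ones_like(g))[:,::-1],.014).reshape(480,640,3)
    d=X[...,:2]-c;m=(np.hypot(d[...,0],d[...,1])<r/1000)&(g<70)
    q=d[m].mean(0);print(nm,m.sum(),q*1000,"flat dir",np.degrees(np.arctan2(-q[1],-q[0])))
E
python3 -c "
from h import *
f,T=shot('w2')"; python3 m.py w2
```

```text
S 308 [-5.24800566  0.62267824] flat dir -6.76653546369734
L 773 [-8.348814    3.12710016] flat dir -20.53374973543821
M 507 [-6.40195901 -2.48775083] flat dir 21.235734223496006
w2
handle [0.3829 0.3534] [ 3.8 14.4] ang 4.2 z 0.0476 n 249
handle [0.5091 0.2542] [12.  26.4] ang 154.7 z 0.0495 n 1173
handle [0.4467 0.1943] [12.  25.6] ang 63.2 z 0.0495 n 854
handle [0.4439 0.1   ] [ 3.8 25.5] ang 85.6 z 0.0489 n 146
nest [0.5989 0.1804] [60.2 62.1] 153.1 5955 0.013416546823114085
```

View pics/w2.png

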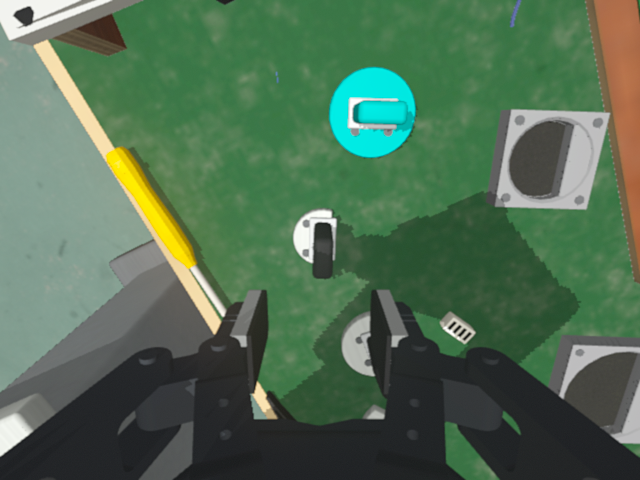

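>>> step_arm(
  commands=[
    [0.05,-0.05,-1,0,0,-0.2,0.5],
    [0,0,-1,0,0,0,0.5],
    [0,0,-1,0,0,0,0.5],
    [0,0,-1,0,0,0,0.5],
    [0,0,-0.8,0,0,0,0.5],
  ],
  grip_force=40,
)

```text
time: 4.0
eef_pos: [0.4459, 0.193, 0.0139]
eef_rot: [[0.449, 0.894, -0.001], [0.894, -0.449, -0.0], [-0.001, -0.001, -1.0]]
force: [-0.1, 0.4, -0.3]
opening: 0.498
gripper_force: 0.0
```

>>> step_arm(
  commands=[
    [0,0,0,0,0,0,0.5],
    [0,0,0,0,0,0,1],
    [0,0,0,0,0,0,1],
    [0,0,0,0,0,0,1],
    [0,0,0,0,0,0,1],
  ],
)

```text
time: 4.42
eef_pos: [0.4477, 0.1933, 0.0168]
eef_rot: [[0.451, 0.893, 0.003], [0.893, -0.451, 0.001], [0.002, 0.002, -1.0]]
force: [0.2, 0.2, 1.7]
opening: 0.137
gripper_force: 41.4
```

>>> step_arm(
  commands=[
    [0,0,0,0,0,0,1],
    [0,0,1,0,0,0,1],
    [0,0,1,0,0,0,1],
  ],
)

```text
time: 4.67
eef_pos: [0.445, 0.1924, 0.0545]
eef_rot: [[0.451, 0.893, -0.004], [0.893, -0.451, -0.001], [-0.003, -0.003, -1.0]]
force: [0.5, 1.0, -2.0]
opening: 0.132
gripper_force: 40.8
```

>>> step_arm(
  commands=[
    [1,-0.1,0,0,0,0,1],
    [1,-0.1,0,0,0,0,1],
    [1,-0.1,0,0,0,0,1],
    [1,-0.1,0,0,0,0,1],
    [1,-0.1,0,0,0,0,1],
  ],
)

```text
time: 5.08
eef_pos: [0.5472, 0.1827, 0.0553]
eef_rot: [[0.451, 0.893, -0.0], [0.893, -0.451, -0.0], [-0.0, -0.0, -1.0]]
force: [-0.1, -0.0, -2.9]
opening: 0.134
gripper_force: 41.0
```

>>> step_arm(
  commands=[
    [1,-0.1,0,0,0,0,1],
    [1,-0.08,0,0,0,0,1],
    [0.62,0,0,0,0,0,1],
    [0,0,0,0,0,0,1],
    [0,0,0,0,0,0,1],
  ],
)

```text
time: 5.5
eef_pos: [0.5988, 0.1791, 0.055]
eef_rot: [[0.451, 0.892, -0.001], [0.892, -0.451, -0.0], [-0.001, -0.001, -1.0]]
force: [-0.5, 0.1, -2.1]
opening: 0.138
gripper_force: 40.9
```

```bash
python3 -c "
from h import *
f,T=shot('w3')"; python3 -c "
from plant import arm
import numpy as np
a=np.mean([arm.get_obs()['eef_pos'] for _ in range(3)],0);print(a)
from h import *
f=load('w3.npz');P=cloud(f,f['T'])
for h in handles(P,.08,.1):print(h)
"; python3 m.py w3
```

```text
[0.59809795 0.17918559 0.05482609]
(array([0.59874023, 0.18100681]), array([27.98451233, 39.4984169 ]), np.float32(152.40048), np.float64(0.08801815490024206), np.int32(5023))
(array([0.5802959 , 0.19784796]), array([1.92808318, 6.41940594]), np.float32(151.25203), np.float64(0.0981025419729162), np.int32(130))
(array([0.62364636, 0.17622249]), array([1.87705612, 6.17983246]), np.float32(159.18552), np.float64(0.09819764864320643), np.int32(132))
w3
handle [0.5095 0.2541] [12.9 26.5] ang 151.9 z 0.0492 n 1920
handle [0.5972 0.1926] [14.7 31.2] ang 169.9 z 0.0468 n 1544
nest [0.7116 0.188 ] [ 98.4 189.9] 87.1 35276 0.015987232507619843
nest [0.5989 0.1809] [60.1 60.2] 152.9 5407 0.013450252392479042
```

View pics/w3.png

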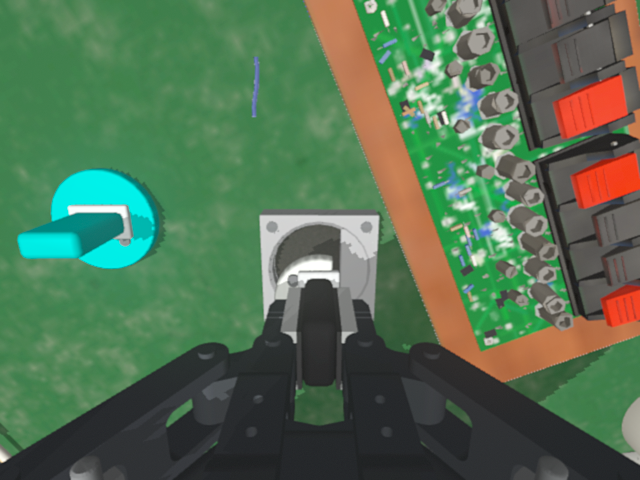

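>>> step_arm(
  commands=[
    [0.03,0.05,-0.5,0,0,0,1],
    [0,0,-0.5,0,0,0,1],
    [0,0,-0.4,0,0,0,1],
    [0,0,-0.35,0,0,0,1],
    [0,0,0,0,0,0,1],
  ],
)

```text
time: 5.97
eef_pos: [0.5987, 0.1803, 0.0205]
eef_rot: [[0.451, 0.893, -0.003], [0.893, -0.451, -0.001], [-0.002, -0.002, -1.0]]
force: [-5.0, -1.0, 7.5]
opening: 0.136
gripper_force: 42.7
```

>>> step_arm(
  commands=[
    [0,0,0,0,0,0,1],
    [0,0,0,0,0,0,0.7],
    [0,0,0,0,0,0,0.7],
    [0,0,0,0,0,0,0.7],
    [0,0,1,0,0,0,0.7],
  ],
)

```text
time: 6.38
eef_pos: [0.5961, 0.1795, 0.0358]
eef_rot: [[0.451, 0.892, -0.008], [0.892, -0.451, -0.002], [-0.005, -0.007, -1.0]]
force: [-0.5, -0.3, -0.5]
opening: 0.301
gripper_force: 0.0
```

>>> step_arm(
  commands=[
    [0,0,1,0,0,0,0.7],
    [0,0,1,0,0,0,0.7],
    [-0.5,-1,1,0,0,0.4,0.6],
    [-1,-1,1,0,0,0.4,0.5],
    [-1,-1,0,0,0,0.4,0.5],
  ],
)

```text
time: 6.8
eef_pos: [0.5523, 0.1203, 0.1252]
eef_rot: [[0.315, 0.949, 0.008], [0.949, -0.315, 0.001], [0.004, 0.008, -1.0]]
force: [1.2, 0.1, 1.0]
opening: 0.499
gripper_force: 0.0
```

```bash
python3 -c "
from h import *
f,T=shot('w4')"; python3 m.py w4
```

```text
w4
handle [0.5095 0.2539] [12.1 25.9] ang 153.3 z 0.0493 n 1254
handle [0.598  0.1805] [12.2 26. ] ang 63.0 z 0.0534 n 1051
handle [0.4485 0.0995] [12.3 25.4] ang 86.0 z 0.0493 n 749
nest [0.7095 0.1621] [ 99.1 141.9] 86.3 16731 0.015937647650753166
nest [0.5989 0.1805] [60.3 60.3] 153.0 5212 0.013494441396556988
nest [ 0.7153 -0.0304] [ 59.5 111.8] 60.0 4009 0.0154712751723766
```

View pics/w4.png

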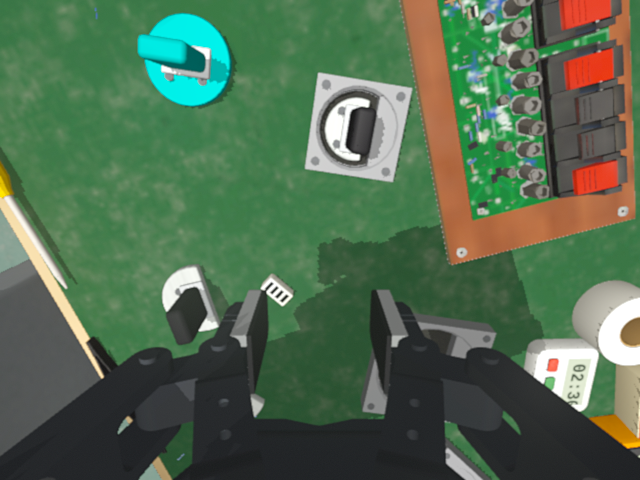

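>>> step_arm(
  commands=[
    [-1,-0.3,0,0,0,0.5,0.5],
    [-1,-0.3,0,0,0,0.5,0.5],
    [-1,-0.3,0,0,0,0.5,0.5],
    [-1,-0.17,0,0,0,0.5,0.5],
    [-1,0,-1,0,0,0.05,0.5],
  ],
)

```text
time: 7.27
eef_pos: [0.4517, 0.0988, 0.1036]
eef_rot: [[0.077, 0.997, 0.008], [0.997, -0.077, 0.001], [0.001, 0.008, -1.0]]
force: [1.2, 0.7, -0.2]
opening: 0.499
gripper_force: 0.0
```

>>> step_arm(
  commands=[
    [0,0,0,0,0,0,0.5],
    [0,0,0,0,0,0,0.5],
  ],
)

```text
time: 7.43
eef_pos: [0.4483, 0.0989, 0.0991]
eef_rot: [[0.078, 0.997, -0.002], [0.997, -0.078, -0.0], [-0.0, -0.002, -1.0]]
force: [0.7, 0.5, 0.2]
opening: 0.503
gripper_force: 0.0
```

```bash
python3 -c "
from h import *
f,T=shot('w5')"; python3 m.py w5
```

```text
w5
handle [0.5972 0.1807] [12.5 26.5] ang 63.5 z 0.0528 n 2047
handle [0.4481 0.0991] [11.8 26. ] ang 85.2 z 0.0495 n 965
handle [0.4345 0.0139] [11.7 26. ] ang 125.8 z 0.0493 n 815
nest [0.5986 0.1808] [61.  61.2] 153.2 7821 0.013350319790675769
nest [ 0.6058 -0.0012] [54.2 90. ] 152.3 4392 0.013358262085688272
```

>>> step_arm(
  commands=[
    [0,0,-1,0,0,0,0.5],
    [0,0,-1,0,0,0,0.5],
    [0,0,-1,0,0,0,0.5],
    [0,0,-1,0,0,0,0.5],
    [0,0,-0.2,0,0,0,0.5],
  ],
)

```text
time: 7.9
eef_pos: [0.4492, 0.0988, 0.0142]
eef_rot: [[0.078, 0.997, -0.004], [0.997, -0.078, -0.0], [-0.001, -0.004, -1.0]]
force: [-0.6, 0.9, 0.3]
opening: 0.501
gripper_force: 0.0
```

>>> step_arm(
  commands=[
    [0,0,0,0,0,0,0.5],
    [0,0,0,0,0,0,1],
    [0,0,0,0,0,0,1],
    [0,0,0,0,0,0,1],
    [0,0,0,0,0,0,1],
  ],
)

```text
time: 8.32
eef_pos: [0.4512, 0.0991, 0.018]
eef_rot: [[0.078, 0.997, 0.003], [0.997, -0.078, 0.0], [0.001, 0.003, -1.0]]
force: [0.8, 0.1, 2.7]
opening: 0.133
gripper_force: 43.8
```

>>> step_arm(
  commands=[
    [0,0,0,0,0,0,1],
    [0,0,1,0,0,0,1],
    [0,0,1,0,0,0,1],
    [0,0,1,0,0,0,1],
    [0,0,1,0,0,0,1],
  ],
)

```text
time: 8.73
eef_pos: [0.4489, 0.0988, 0.0967]
eef_rot: [[0.078, 0.997, -0.001], [0.997, -0.078, -0.0], [-0.0, -0.001, -1.0]]
force: [0.3, -0.2, -0.6]
opening: 0.134
gripper_force: 43.0
```

>>> step_arm(
  commands=[
    [0.5,-1,0,0,0,0.37,1],
    [0.5,-1,0,0,0,0.37,1],
    [0.5,-1,0,0,0,0.37,1],
    [0.5,-1,0,0,0,0.37,1],
    [0.5,-1,0,0,0,0.37,1],
  ],
)

```text
time: 9.15
eef_pos: [0.4994, -0.002, 0.0961]
eef_rot: [[-0.146, 0.989, -0.0], [0.989, 0.146, 0.0], [0.0, -0.0, -1.0]]
force: [0.1, 0.0, -1.7]
opening: 0.13
gripper_force: 43.1
```

>>> step_arm(
  commands=[
    [0.6,-1,0,0,0,0.37,1],
    [0.6,-1,0,0,0,0.37,1],
    [0.6,-1,0,0,0,0.37,1],
    [0.6,-1,0,0,0,0.37,1],
    [0.6,-1,0,0,0,0.37,1],
  ],
)

```text
time: 9.57
eef_pos: [0.5595, -0.1021, 0.0958]
eef_rot: [[-0.36, 0.933, -0.001], [0.933, 0.36, 0.0], [0.001, -0.001, -1.0]]
force: [0.0, 1.6, -0.7]
opening: 0.126
gripper_force: 43.1
```

>>> step_arm(
  commands=[
    [0.5,-1,-0.5,0,0,0.37,1],
    [0.55,-1,-1,0,0,0.37,1],
    [0,-0.25,0,0,0,0,1],
    [0,0,0,0,0,0,1],
    [0,0,0,0,0,0,1],
  ],
)

```text
time: 9.98
eef_pos: [0.5799, -0.1458, 0.066]
eef_rot: [[-0.438, 0.899, -0.001], [0.899, 0.438, 0.001], [0.001, -0.001, -1.0]]
force: [0.1, -1.0, -2.0]
opening: 0.134
gripper_force: 43.0
```

```bash
python3 -c "
from h import *
f,T=shot('w6')"; python3 m.py w6
```

```text
w6
handle [ 0.4506 -0.088 ] [12.9 25.9] ang 99.0 z 0.0493 n 2622
nest [ 0.5983 -0.0166] [88.4 89.2] 62.3 15768 0.013337741317790962
nest [ 0.6993 -0.0589] [51.1 61.5] 72.6 10026 0.015705851066494112
nest [ 0.5798 -0.145 ] [74.2 74.4] 25.7 7474 0.013489194736033439
```

View pics/w6.png

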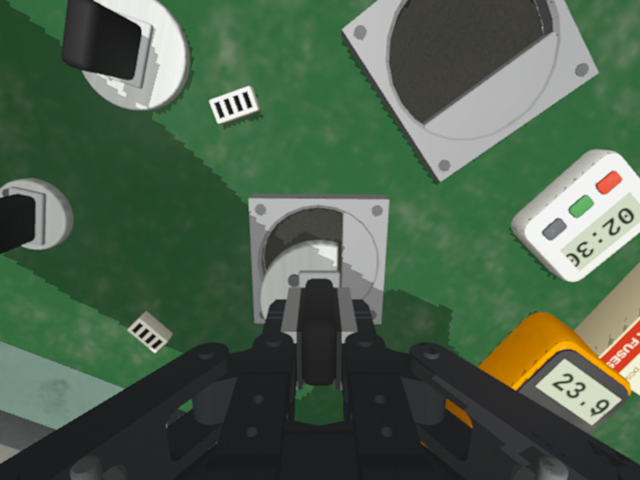

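>>> step_arm(
  commands=[
    [0,0.04,-0.7,0,0,0,1],
    [0,0,-0.7,0,0,0,1],
    [0,0,-0.5,0,0,0,1],
    [0,0,-0.4,0,0,0,1],
    [0,0,0,0,0,0,1],
  ],
)

```text
time: 10.45
eef_pos: [0.5799, -0.1443, 0.0215]
eef_rot: [[-0.44, 0.898, -0.004], [0.898, 0.44, 0.002], [0.003, -0.003, -1.0]]
force: [-8.0, 4.2, 15.4]
opening: 0.131
gripper_force: 46.1
```

>>> step_arm(
  commands=[
    [0,0,0,0,0,0,1],
    [0,0,0,0,0,0,0.7],
    [0,0,0,0,0,0,0.7],
    [0,0,0,0,0,0,0.7],
    [0,0,1,0,0,0,0.7],
  ],
)

```text
time: 10.87
eef_pos: [0.577, -0.144, 0.0355]
eef_rot: [[-0.439, 0.898, -0.009], [0.898, 0.439, 0.003], [0.006, -0.006, -1.0]]
force: [-0.2, 0.6, -0.2]
opening: 0.301
gripper_force: 0.0
```

>>> step_arm(
  commands=[
    [0,0,1,0,0,0,0.7],
    [0,0,1,0,0,0,0.7],
    [0,0,1,0,0,0,0.6],
    [-0.5,1,1,0,0,0,0.5],
    [-1,1,0,0,0,0,0.5],
  ],
)

```text
time: 11.28
eef_pos: [0.5545, -0.1065, 0.1253]
eef_rot: [[-0.438, 0.899, 0.009], [0.899, 0.438, -0.002], [-0.006, 0.007, -1.0]]
force: [0.5, 0.5, 0.9]
opening: 0.499
gripper_force: 0.0
```

```bash
python3 -c "
from h import *
f,T=shot('w7')"; python3 m.py w7
```

```text
w7
handle [ 0.4501 -0.0878] [12.9 25.8] ang 98.2 z 0.0493 n 1059
handle [ 0.4258 -0.1906] [12.6 25.9] ang 102.5 z 0.0492 n 888
handle [ 0.5807 -0.1441] [11.2 25.7] ang 115.9 z 0.0534 n 721
nest [ 0.5983 -0.0167] [88.5 88.5] 62.4 10244 0.01343116368750291
nest [ 0.7134 -0.0401] [ 63.5 116.6] 51.7 6356 0.015611910338311039
nest [ 0.5796 -0.1452] [74.1 75. ] 115.0 5101 0.013441345356620832
```

>>> step_arm(
  commands=[
    [-1,1,0,0,0,0.3,0.5],
    [-1,1,0,0,0,0.3,0.5],
    [-1,1,0,0,0,0.3,0.5],
    [-1,1,0,0,0,0.3,0.5],
    [-1,1,-0.5,0,0,0.2,0.5],
  ],
)

```text
time: 11.75
eef_pos: [0.4507, -0.0047, 0.1113]
eef_rot: [[-0.584, 0.812, 0.003], [0.812, 0.584, -0.0], [-0.002, 0.002, -1.0]]
force: [-0.1, 0.4, 0.4]
opening: 0.497
gripper_force: 0.0
```

>>> step_arm(
  commands=[
    [-0.8,0.93,-0.5,0,0,0,0.5],
    [0,0,0,0,0,0,0.5],
    [0,0,0,0,0,0,0.5],
  ],
)

```text
time: 12.0
eef_pos: [0.4332, 0.0139, 0.099]
eef_rot: [[-0.585, 0.811, -0.002], [0.811, 0.585, -0.0], [0.001, -0.002, -1.0]]
force: [0.4, -0.9, -0.1]
opening: 0.5
gripper_force: 0.0
```

```bash
python3 -c "
from h import *
f,T=shot('w8')"; python3 m.py w8
```

```text
w8
handle [0.4338 0.0134] [11.9 25.9] ang 126.1 z 0.0494 n 959
handle [ 0.4532 -0.0792] [ 5.5 12.5] ang 129.4 z 0.0491 n 114
handle [ 0.4274 -0.1807] [2.8 5.9] ang 110.0 z 0.0467 n 40
```

View pics/w8.png

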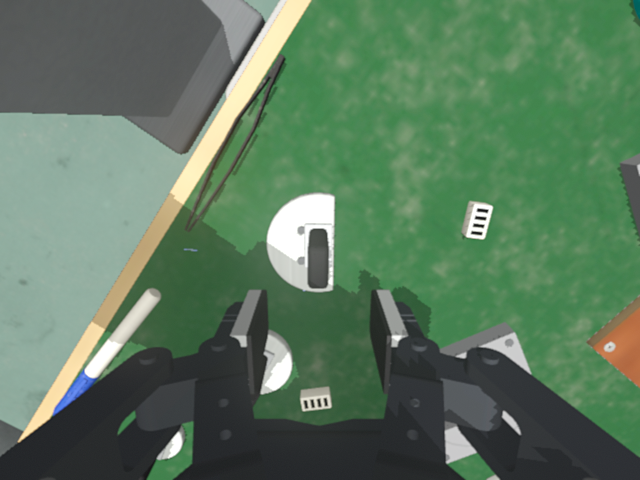

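>>> step_arm(
  commands=[
    [0.02,-0.02,-1,0,0,0,0.5],
    [0,0,-1,0,0,0,0.5],
    [0,0,-1,0,0,0,0.5],
    [0,0,-1,0,0,0,0.5],
    [0,0,-0.2,0,0,0,0.5],
  ],
)

```text
time: 12.47
eef_pos: [0.4336, 0.0123, 0.0136]
eef_rot: [[-0.582, 0.813, -0.005], [0.813, 0.582, 0.0], [0.003, -0.004, -1.0]]
force: [-0.4, 0.2, -1.3]
opening: 0.499
gripper_force: 0.0
```

>>> step_arm(
  commands=[
    [0,0,0,0,0,0,0.5],
    [0,0,0,0,0,0,1],
    [0,0,0,0,0,0,1],
    [0,0,0,0,0,0,1],
    [0,0,0,0,0,0,1],
  ],
)

```text
time: 12.88
eef_pos: [0.4363, 0.0126, 0.0178]
eef_rot: [[-0.583, 0.812, 0.003], [0.812, 0.583, -0.001], [-0.002, 0.002, -1.0]]
force: [-1.1, -0.6, 2.0]
opening: 0.134
gripper_force: 43.7
```

>>> step_arm(
  commands=[
    [0,0,0,0,0,0,1],
    [0,0,1,0,0,0,1],
    [0,0,1,0,0,0,1],
    [0,0,1,0,0,0,1],
    [0,0,0,0,0,0,1],
  ],
)

```text
time: 13.3
eef_pos: [0.4378, 0.0128, 0.0802]
eef_rot: [[-0.583, 0.812, 0.008], [0.812, 0.583, -0.0], [-0.005, 0.006, -1.0]]
force: [1.2, -0.4, -1.2]
opening: 0.131
gripper_force: 43.1
```

>>> step_arm(
  commands=[
    [0.9,-0.17,0,0,0,-1,1],
    [0.9,-0.17,0,0,0,-1,1],
    [0.9,-0.17,0,0,0,-1,1],
    [0.9,-0.17,0,0,0,-1,1],
    [0.9,-0.17,0,0,0,-1,1],
  ],
)

```text
time: 13.72
eef_pos: [0.5248, -0.004, 0.0746]
eef_rot: [[-0.017, 1.0, -0.002], [1.0, 0.017, 0.0], [0.0, -0.002, -1.0]]
force: [-0.4, -0.1, -2.1]
opening: 0.134
gripper_force: 43.0
```

>>> step_arm(
  commands=[
    [0.9,-0.17,0,0,0,-1,1],
    [0.9,-0.17,0,0,0,-1,1],
    [0.9,-0.17,0,0,0,-1,1],
    [0.9,-0.17,0,0,0,-1,1],
    [0.1,0,0,0,0,-0.2,1],
  ],
)

```text
time: 14.13
eef_pos: [0.6008, -0.0182, 0.0751]
eef_rot: [[0.466, 0.885, 0.001], [0.885, -0.466, -0.0], [0.0, 0.001, -1.0]]
force: [-1.0, -0.4, -1.5]
opening: 0.136
gripper_force: 43.0
```

>>> step_arm(
  commands=[
    [0,0,-0.5,0,0,0,1],
    [0,0,0,0,0,0,1],
    [0,0,0,0,0,0,1],
  ],
)

```text
time: 14.38
eef_pos: [0.5965, -0.0172, 0.0639]
eef_rot: [[0.461, 0.887, -0.005], [0.887, -0.461, 0.001], [-0.002, -0.004, -1.0]]
force: [-0.3, -0.2, -2.9]
opening: 0.135
gripper_force: 42.9
```

```bash
python3 -c "
from h import *
f,T=shot('w9')"; python3 m.py w9
```

```text
w9
nest [ 0.7097 -0.0341] [ 54.  116.5] 66.4 11414 0.015688885799055575
nest [ 0.5981 -0.0166] [88.4 88.5] 62.4 10345 0.013421128999652782
```

View pics/w9.png

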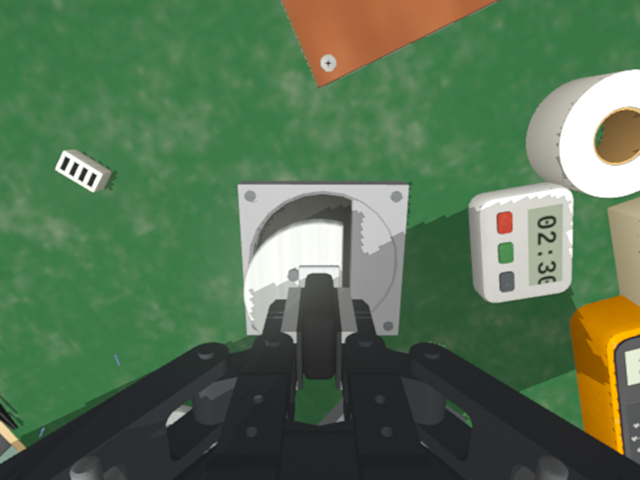

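>>> step_arm(
  commands=[
    [0,0.02,-0.7,0,0,0,1],
    [0,0,-0.7,0,0,0,1],
    [0,0,-0.5,0,0,0,1],
    [0,0,-0.35,0,0,0,1],
    [0,0,0,0,0,0,1],
  ],
)

```text
time: 14.85
eef_pos: [0.5981, -0.0172, 0.0215]
eef_rot: [[0.463, 0.887, -0.003], [0.887, -0.463, 0.0], [-0.001, -0.003, -1.0]]
force: [-5.5, 0.3, 7.3]
opening: 0.136
gripper_force: 44.9
```

>>> step_arm(
  commands=[
    [0,0,0,0,0,0,1],
    [0,0,0,0,0,0,0.7],
    [0,0,0,0,0,0,0.7],
    [0,0,0,0,0,0,0.7],
    [0,0,1,0,0,0,0.7],
  ],
)

```text
time: 15.27
eef_pos: [0.5956, -0.0169, 0.0369]
eef_rot: [[0.463, 0.886, -0.008], [0.886, -0.463, 0.001], [-0.003, -0.008, -1.0]]
force: [-0.6, 0.6, -1.5]
opening: 0.299
gripper_force: 0.0
```

>>> step_arm(
  commands=[
    [0,0,1,0,0,0,0.7],
    [0,0,1,0,0,0,0.7],
    [0,0,1,0,0,0,0.6],
    [-0.5,-0.5,1,0,0,0,0.5],
    [-1,-0.5,1,0,0,0,0.5],
  ],
)

```text
time: 15.68
eef_pos: [0.57, -0.0374, 0.1424]
eef_rot: [[0.462, 0.887, 0.002], [0.887, -0.462, -0.0], [0.001, 0.001, -1.0]]
force: [-0.2, -0.6, 1.1]
opening: 0.495
gripper_force: 0.0
```

>>> step_arm(
  commands=[
    [0,0,1,0,0,0,0.5],
    [0,0,1,0,0,0,0.5],
    [0,0,0,0,0,0,0.5],
    [0,0,0,0,0,0,0.5],
  ],
)

```text
time: 16.02
eef_pos: [0.5698, -0.0375, 0.1826]
eef_rot: [[0.463, 0.886, 0.003], [0.886, -0.463, -0.001], [0.001, 0.003, -1.0]]
force: [0.8, 1.5, -0.5]
opening: 0.496
gripper_force: 0.0
```

```bash
python3 -c "
from h import *
from plant import arm
f,T=shot('w10')
f=arm.grab_frame('top');np.savez('top9.npz',**f)"; python3 m.py w10 top9
```

```text
w10
handle [ 0.5984 -0.0148] [11.8 25.6] ang 62.6 z 0.0535 n 590
handle [ 0.7761 -0.1936] [ 8.3 25.9] ang 71.8 z 0.0471 n 226
handle [ 0.7356 -0.1835] [3.3 7.4] ang 74.9 z 0.0434 n 25
handle [ 0.7336 -0.1931] [3.5 9.7] ang 83.1 z 0.0433 n 29
handle [ 0.4492 -0.0776] [ 5.4 10.8] ang 11.9 z 0.0489 n 85
nest [ 0.7079 -0.0349] [ 51.5 113.9] 69.4 4947 0.01574782743800028
nest [ 0.5978 -0.0172] [88.1 88.3] 152.4 6357 0.013487499190697829
nest [ 0.5797 -0.1451] [74.6 75.2] 115.5 2793 0.013437739879462268
top9
handle [0.5964 0.1783] [12.  25.4] ang 63.8 z 0.0521 n 94
handle [0.508  0.2525] [12.1 24.7] ang 153.4 z 0.0486 n 92
handle [ 0.4243 -0.1926] [11.9 25.8] ang 101.9 z 0.0486 n 93
nest [0.5981 0.1792] [60.7 61.1] 63.0 677 0.01287238610299326
```

View pics/w10.png

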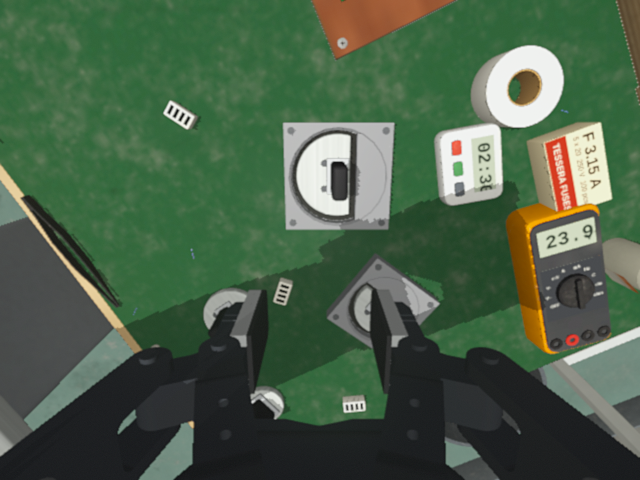

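```bash
python3 -c "
from plant import arm
print(arm.close_job())"
```

```text
the job is handed in; nothing more can be done
None
```

I set all three keyed plugs down in their own nests, flats aligned and centres within about 3 mm of the recess, left the round plugs where they stood, and handed the job in at about 16 s; no verdict was returned.

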